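# Load the tape feeder and hold its cover open for threading

## Task

Put the wide roll of paper tape onto the feeder's upright spindle, fully home, and let go of it; then lift the feeder's sprung cover by its bar and hold it steady at 45 degrees so that I can thread the tape. Finish while still holding the cover there with the fingers (it falls shut if you let go), and leave the narrow roll, the glue bottle and the little card model where they are.

Things in the scene. Friction and masses are not known exactly. Their poses are not given: they have to be found in the camera images.
- feeder: Tape feeder, fixed: grey base plate 210 (x) x 350 (y) x 12 mm; at y = -95 mm the spindle; centred at x 0, y = +95 mm a white box-shaped housing 160 x 140 mm, its top 100 mm above the bench, closed by the hinged cover. Origin: centre of the plate's underside, on the bench; z up; yaw within 0.35 rad of the world's. The cover's hinge lies along y on the housing's +x side (far from the robot).
- spindle_seat (a point): Centre of the flat round steel seat (68 mm across, 18 mm above the bench) at the foot of the spindle; the roll's underside rests on it when home. The fixed steel spindle stands up from here: 18 mm diameter, 65 mm tall, its top 9 mm tapering to 10 mm. z up, axes parallel to the feeder's.
- wide_roll: The wide roll of brown paper tape on a card core, loose, standing on end on the bench: 56 mm outside diameter, 50 mm tall, bore 24 mm right through, about 90 g. Origin: centre of its underside; z along the bore, up. Starts left or right of the feeder, the narrow roll on the other side.
- wide_roll_mid (a point): Middle of the wide roll: on its bore's axis, 25 mm above its underside.
- cover (a joint): Opening angle of the cover in rad: 0 shut (level), 0.785 = 45 degrees, stop at 1.3. The cover is a plate 170 mm long from the hinge, 144 mm wide, 8 mm thick, 0.2 to 0.4 kg; its weight and a light spring (0.12 N m/rad, relaxed at -0.5 rad) close it from any angle, 1.5 to 3 N at the bar; no catch.
- cover_hinge (a point): Point on the cover's hinge axis, in the middle of its width, 100 mm above the bench, at the cover's underside. It turns with the cover: y along the hinge, the plate runs from here along its own -x, z normal to the plate (up when shut). Opening lifts the -x end, up and over towards the feeder's +x.
- cover_handle (a point): Middle of the lifting bar on top of the cover: round steel bar, 10 mm diameter, 90 mm long, parallel to the hinge; 158 mm from the hinge along the plate (12 mm from its free edge) and 42 mm along the plate's normal; 29 mm gap between bar and plate. Can be pinched from above, fingers closing along the feeder's x; it turns between them as the cover swings.
- narrow_roll: Bystander: a narrow roll of the same tape, lying flat: 56 mm outside diameter, only 20 mm tall, bore 24 mm. Origin: centre of its underside.
- glue_bottle: Bystander: white glue bottle, 52 mm diameter, 130 mm tall, standing. Origin: centre of its underside.
- massing_model: Bystander: architect's card model, base 130 x 110 x 8 mm with three white blocks on it, up to 63 mm tall. Origin: centre of its underside.
Not all that is in view belongs to the job. Of the things like the wide_roll, leave any that is purple; of the rest the larger one is meant.

How it is judged:
By the outcome, as a careful person would: the job done as asked, in the order asked, and still so for the second after the job is handed in, while the arm keeps its last pose, push and grip.
It also fails if it takes over 59 s, if anything falls off the work surface, if the arm or the gripper's body presses on something with over 40 N, if the wrist force passes 120 N, or if a joint passes its speed limit or range.

## Robot

A 7-joint arm with a two-finger parallel gripper is mounted at the origin on the work surface. World frame = base frame: x ahead of the robot, y to its left, z up, the work surface at z = 0. Lengths are in mm, angles in rad, forces in N, time in s.
With the tool pointing down it reaches from about 425 to 875 mm from the base axis. Payload 4.7 kg.
Tool frame: the origin (TCP) lies at the very end of the fingers, on their centre line; the grasp point (between the pads) lies 19 mm behind it; z points along the fingers, y is the line along which they close (so a half turn about z gives the same grasp; the last joint's range is limited). The gripper opens to 85 mm and grips with 20 to 120 N. Pads are 22 mm wide; open, the fingers measure 114 mm over their backs; the gripper's body (76 mm by 85 mm) begins 54 mm behind the grasp point. The pads swing forward as they close: fully open they stand 13 mm farther back than shut.
Start: joints at [-1.329, 0.321, -0.07, 1.45, 0.023, 1.371, -0.057], TCP at [146.819, 633.221, 231.349] pointing down, gripper open.
Joint ranges: [-2.86, 2.86], [-0.3, 2.09], [-1.38, 1.24], [0.06, 2.45], [-1.56, 4.7], [0.09, 2.05], [-2.69, 2.69]. Speed limits (rad/s): [2.57, 2.57, 3.14, 3.14, 3.14, 3.14, 3.14].

## Interface

Orientations are given as [roll, pitch, yaw] about the fixed x, y, z axes, in that order (R = Rz(yaw) Ry(pitch) Rx(roll)).
In Python, from workcell import status, cams, finish_job gives the robot as it stands. The module is installed in compiled form; this text tells all that it offers.
- The arm moves only by the tool servo_tool, never from a script. Its arguments are lists of equal length, an entry for each row: "slide": the shift along the tool's x, y, z scaled (see below), a list of three; "rotation": the turn, a rotation vector about the tool's x, y, z scaled (see below), a list of three. A call has 1 to 5 rows; each row shifts and turns the commanded pose from where the row before left it, along the tool's axes as they then stand; what a row does not reach is not made up. The controller multiplies each number of a shift by 2.5 cm and each number of a turn by 8 degrees. A row lasts 1/10 s, in which the tool goes at most 50 mm and 8.59 degrees, less where a joint would pass 70% of its speed; a pose out of reach is approached as far as the arm can. A call with a number of a shift or a turn outside -1 to 1 is refused whole. A call with a gripper value outside its range is refused whole. "fingers" is the opening, from -1 (shut) to 1 (fully open), set as the call begins (left out, the last holds). The fingers move at their own pace and stop on an object; "grip_force" is the grip in N (left out, the last holds). Time passes only in rows, so rows that do not move let the fingers close. It gives the time, the measured TCP pose, the force, the opening and the grip force at its end, in the units of the state.
- status.observe(): the state, without advancing time (a new reading comes with each control period).
- cams.snapshot(name): name is "scene" or "side" or "wrist"; returns (picture, depth): 400x640x3 uint8, blue, green, red; 400x640 float32, mm along the optical axis (not along the pixel's ray), 0 where there is no reading.
- cams.calibration(name): a dict with "fx", "fy", "cx", "cy" (pixels), "cam_to_world" (4x4, takes a point from camera to world coordinates). Camera axes: x right, y down, z forward; pixel columns grow to the right and rows downward; lengths in mm; the calibration is good to about 2 mm. The wrist camera is an equidistant fisheye: a pixel r from the principal point sees the ray r / f radians off the axis. A picture is of the moment at which its call begins: read the wrist's pose just before it. calibration takes no time and is no camera call; for the wrist camera it gives the pose at the moment of the call.
- finish_job(): hands the job in; it is judged then, once.
The state is a dict: "clock": time; "joints": joint angles; "qvel": joint speeds; "effort": joint torques, N m; "eef_pos": TCP position; "tcp_rot": TCP orientation; "ft_force": force on the tool from outside, world axes, zero at the start; "ft_torque": the same for the moment, N m; "grip_width": opening from 0.0 (shut) to 1.0 (fully open); "gripper_force": force on a finger pad.
Only numpy, scipy, OpenCV 4.12 (cv2) and the standard library are available. Lean on these libraries where they do the work, as an engineer would, in place of code of your own. Each camera call takes 0.05 s, during which the arm holds its last target. There are 200 camera calls.

## Working session

There is one attempt and no reset: what is moved stays moved. The work goes in short steps, Python scripts to look and compute and a tool call to move; the robot and the scene stay as the last step left them, time stands still between calls to the robot, and variables do not carry over. Pictures are saved under pics/ and viewed, at most 10 in all, crops included, and the job is handed in when it is done.

Besides the shell and the picture viewer there is one more tool, called by a JSON object that holds its "api" and its "payload". servo_tool: Moves the arm, as the interface text tells. Shifts and turns lie within -1 to 1; 1 stands for 2.5 cm of shift or 8 degrees of turn. Its arguments: {"type":"object","properties":{"slide":{"type":"array"},"rotation":{"type":"array"},"fingers":{"type":"number"},"grip_force":{"type":"number"}},"required":["slide","rotation"]}

```bash
mkdir -p pics; cat > h.py <<'E'
import numpy as np, cv2, json
from workcell import status, cams, finish_job
from scipy.spatial.transform import Rotation as R
def grab(name):
    c=cams.calibration(name); im,d=cams.snapshot(name)
    np.savez(f'pics/{name}.npz',im=im,d=d,T=c['cam_to_world'],k=[c['fx'],c['fy'],c['cx'],c['cy']]); return im,d
def load(name):
    z=np.load(f'pics/{name}.npz'); return z['im'],z['d'],z['T'],z['k']
def world(name):
    im,d,T,k=load(name); v,u=np.mgrid[:d.shape[0],:d.shape[1]]
    P=np.stack([(u-k[2])/k[0]*d,(v-k[3])/k[1]*d,d],-1)@T[:3,:3].T+T[:3,3]
    P[d<=0]=np.nan; return P
E
python3 - <<'E'
from h import *
a,_=grab('scene');b,_=grab('side')
cv2.imwrite('pics/a.png',a);cv2.imwrite('pics/b.png',b)
s=status.observe();print(s)
for n in('scene','side'):print(cams.calibration(n))
E
```

```text
{'clock': 0.1, 'joints': array([-1.32892448,  0.32171821, -0.07006918,  1.45154143,  0.02260903,
        1.37078613, -0.05688863]), 'qvel': array([-8.30533648e-04, -9.03653776e-04,  5.91053602e-04, -1.86593260e-03,
        4.30594297e-05,  2.87834699e-03,  4.74699697e-04]), 'effort': array([-1.80027660e-04, -4.94881546e+01, -3.84157095e-01, -3.15207303e+01,
        1.29971397e-02,  7.51762855e-03,  1.54323999e-05]), 'eef_pos': array([146.7273817 , 632.74032842, 230.35846768]), 'tcp_rot': array([-3.13992927e+00,  1.06108213e-04,  2.91384692e+00]), 'ft_force': array([ 0.20199421,  0.1452509 , -0.06246279]), 'ft_torque': array([-0.01400934,  0.01856786, -0.02963547]), 'gripper_force': 0.0, 'grip_width': 1.001641162819186}
{'fx': 381.5616322418757, 'fy': 381.5616322418757, 'cx': 317.3241349894681, 'cy': 202.6428160222053, 'cam_to_world': array([[-7.59092105e-01,  5.43204995e-01, -3.58758287e-01,
         9.74026250e+02],
       [ 6.50979090e-01,  6.31443705e-01, -4.21313509e-01,
         4.26616512e+02],
       [-2.32394062e-03, -5.53359902e-01, -8.32939024e-01,
         1.00504200e+03],
       [ 0.00000000e+00,  0.00000000e+00,  0.00000000e+00,
         1.00000000e+00]])}
{'fx': 421.6705015759262, 'fy': 421.6705015759262, 'cx': 318.69647253244995, 'cy': 199.977166123507, 'cam_to_world': array([[ 9.86782299e-01, -1.08171237e-01,  1.20663492e-01,
         4.27598433e+02],
       [-1.62004869e-01, -6.40633540e-01,  7.50561849e-01,
        -8.74684506e+02],
       [-3.88812372e-03, -7.60189220e-01, -6.49690105e-01,
         8.17708486e+02],
       [ 0.00000000e+00,  0.00000000e+00,  0.00000000e+00,
         1.00000000e+00]])}
```

View pics/a.png

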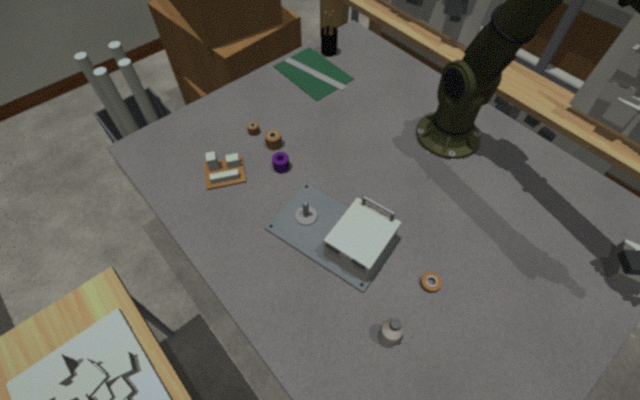

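View pics/b.png

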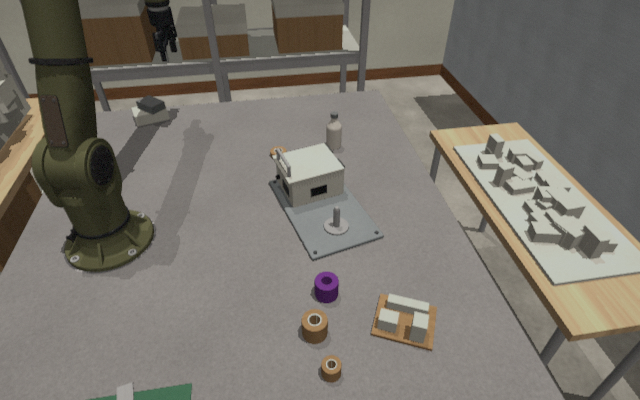

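Candidates (scene picture): larger brown roll (273,139), small brown roll (253,128), purple roll (281,161); the orange ring at (431,282) is the flat narrow roll beyond the housing. The larger brown one at (273,139), seen in the side view at (315,326), fits: it is not purple and is the larger of the rest. I'll confirm this in a crop and measure.

```bash
python3 - <<'E'
from h import *
a=load('side')[0]; cv2.imwrite('pics/c.png',cv2.resize(a[130:390,250:450],None,fx=3,fy=2.3,interpolation=cv2.INTER_CUBIC)[:598])
def fitc(p):
    A=np.c_[2*p[:,:2],np.ones(len(p))]; s=np.linalg.lstsq(A,(p[:,:2]**2).sum(1),rcond=None)[0]
    return s[:2],np.sqrt(s[2]+s[0]**2+s[1]**2)
for n,pts in(('scene',dict(big=(273,139),small=(253,128),purple=(281,161),narrow=(431,282),bottle=(392,335))),('side',dict(big=(315,326),small=(331,368),purple=(326,287),narrow=(277,154)))):
    P=world(n);im=load(n)[0]
    for k,(u,v) in pts.items():
        Q=P[max(v-28,0):v+28,u-28:u+28].reshape(-1,3); Q=Q[Q[:,2]>8]
        near=Q[np.linalg.norm(Q[:,:2]-np.nanmedian(P[v-3:v+4,u-3:u+4].reshape(-1,3),0)[:2],axis=1)<45]
        zt=np.percentile(near[:,2],90);T=near[near[:,2]>zt-5].astype(np.float32)
        c,r=cv2.minEnclosingCircle(T[:,:2].copy()); print(n,k,len(T),'ztop',zt.round(1),'circ',np.round(c,1),round(r,1))
    # feeder: plate and cover, spindle
    (u0,u1,v0,v1)=(262,405,180,292) if n=='scene' else (262,385,145,256)
    W=np.zeros(P.shape[:2],bool);W[v0:v1,u0:u1]=1
    for nm,lo,hi in(('plate',8,15.5),('seat',16.5,21),('cover',103,113),('bar',135,165),('spind',70,95)):
        m=W&(P[...,2]>lo)&(P[...,2]<hi); q=P[m].astype(np.float32)
        if len(q)<5: print(nm,len(q));continue
        vv,uu=np.nonzero(m)
        rc=cv2.minAreaRect(q[:,:2].copy()); print(n,nm,len(q),'px',uu.mean().round(),vv.mean().round(),'z',np.median(q[:,2]).round(1),'mean',q.mean(0).round(1),'rect',np.round(rc[0],1),np.round(rc[1],1),round(rc[2],2))
E
```

```text
scene big 130 ztop 52.1 circ [ 497.2 -365.7] 28.1
scene small 73 ztop 37.7 circ [ 515.1 -463.3] 21.2
scene purple 152 ztop 52.1 circ [ 541.1 -268.8] 28.3
scene narrow 239 ztop 22.9 circ [481.  325.7] 28.3
scene bottle 98 ztop 130.2 circ [676.6 349.4] 12.3
scene plate 3502 px 317.0 230.0 z 12.5 mean [611.   -5.   12.4] rect [581.9  30. ] [211.3 351. ] 13.96
scene seat 351 px 314.0 225.0 z 18.1 mean [607.9 -22.3  18.2] rect [579.5  29.1] [198.2 342.9] 13.81
scene cover 3003 px 362.0 233.0 z 108.7 mean [560.1 124.5 108.7] rect [556.6 121.3] [178.6 144.8] 13.98
scene bar 140 px 379.0 205.0 z 145.7 mean [483.6 104.9 145.3] rect [482.5 103.2] [11.  98.7] 14.62
scene spind 237 px 348.0 250.0 z 79.3 mean [612.  127.   79.9] rect [600.5  89.3] [153.3 277.9] 30.23
side big 404 ztop 52.3 circ [ 497.2 -368.3] 28.5
side small 262 ztop 38.3 circ [ 515.8 -463.8] 20.2
side purple 315 ztop 52.3 circ [ 541.  -270.4] 28.5
side narrow 40 ztop 145.0 circ [475.2 126.2] 26.4
side plate 3432 px 328.0 221.0 z 13.3 mean [587.6 -34.7  13.1] rect [588.5  88.4] [285.4 486.4] 4.38
side seat 454 px 327.0 213.0 z 18.5 mean [588.4  -5.9  18.6] rect [576.5 107.8] [247.1 503.3] 4.04
side cover 1680 px 309.0 163.0 z 109.7 mean [557.4 113.1 109.5] rect [556.2 122.2] [176.8 150.3] 13.73
side bar 89 px 283.0 158.0 z 147.0 mean [483.1  96.4 146.1] rect [482.7 102.3] [ 10.  102.3] 14.28
side spind 445 px 316.0 184.0 z 81.1 mean [569.   47.3  81.7] rect [536.7  47. ] [155.7 232. ] 64.59
```

View pics/c.png

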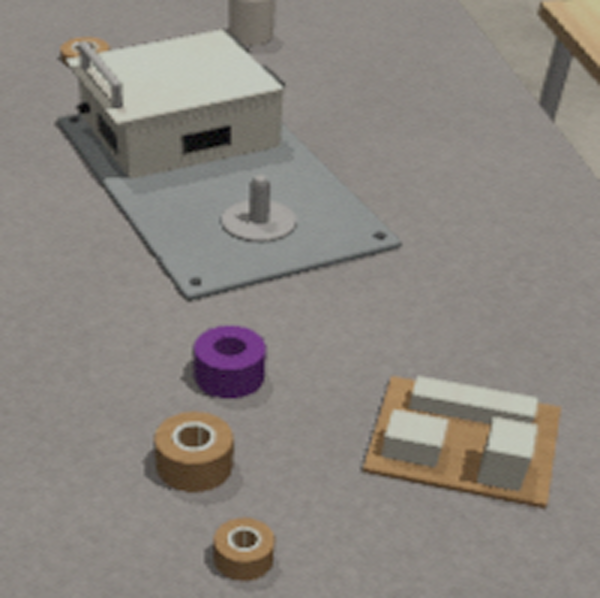

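The crop confirms it: the wide roll is the larger brown one at crop (194,452). The small brown one at (244,547) and the purple one at (230,360) are excluded. Its top is about 51 mm high with a 28 mm radius, as specified. I'll start by turning the tool so its x/y axes match the feeder's y/x, then travel.

{"api": "servo_tool", "payload": {"slide": [[0,0,0],[0,0,0],[0,0,0],[0,0,0]], "rotation": [[0,0,1],[0,0,1],[0,0,1],[0,0,1]], "fingers": 1}}

```text
clock: 0.5
eef_pos: [146.8, 632.9, 230.7]
tcp_rot: [-3.141, 0.001, 2.35]
ft_force: [0.1, -0.2, 0.1]
grip_width: 1.001
gripper_force: 0.0
```

{"api": "servo_tool", "payload": {"slide": [[0,0,0],[0,0,0],[0,0,0],[0,0,0]], "rotation": [[0,0,1],[0,0,1],[0,0,1],[0,0,0.87]]}}

```text
clock: 0.9
eef_pos: [146.7, 632.9, 230.7]
tcp_rot: [-3.141, 0.001, 1.81]
ft_force: [-0.7, -0.1, -0.8]
grip_width: 1.003
gripper_force: 0.0
```

{"api": "servo_tool", "payload": {"slide": [[-0.5,0.2,0],[-1,0.42,0],[-1,0.42,0],[-1,0.42,0],[-1,0.42,0]], "rotation": [[0,0,0],[0,0,0],[0,0,0],[0,0,0],[0,0,0]]}}

```text
clock: 1.4
eef_pos: [220.9, 533.3, 231.0]
tcp_rot: [-3.142, 0.001, 1.818]
ft_force: [0.7, 1.1, -0.0]
grip_width: 0.998
gripper_force: 0.0
```

```bash
python3 - <<'E'
from h import *
for n in('scene','side'):
    P=world(n).reshape(-1,3)
    for lo,hi in((72,90),(45,72),(25,45)):
        q=P[(np.hypot(P[:,0]-605,P[:,1]+62)<30)&(P[:,2]>lo)&(P[:,2]<hi)]
        print(n,lo,len(q),q.mean(0).round(1),q.max(0).round(1))
    q=P[(np.hypot(P[:,0]-605,P[:,1]+62)<45)&(P[:,2]>15.5)&(P[:,2]<21)].astype(np.float32)
    print('seat',len(q),cv2.minEnclosingCircle(q[:,:2].copy()))
    print('viewdir',load(n)[2][:3,3].round())
E
```

```text
scene 72 30 [606.  -59.1  79. ] [613.1 -52.6  84.8]
scene 45 27 [608.2 -56.6  58.1] [613.4 -53.1  71.2]
scene 25 21 [609.2 -58.4  35.6] [625.3 -52.2  44.2]
seat 256 ((612.8165283203125, -60.76597595214844), 42.72461700439453)
viewdir [ 974.  427. 1005.]
side 72 35 [603.8 -65.1  79.6] [612.7 -56.9  85.9]
side 45 54 [603.8 -67.5  58.7] [612.4 -61.8  71.6]
side 25 37 [604.2 -67.7  34.8] [613.6 -61.9  44.6]
seat 273 ((603.3571166992188, -60.58873748779297), 43.609153747558594)
viewdir [ 428. -875.  818.]
```

{"api": "servo_tool", "payload": {"slide": [[-1,0.42,0],[-1,0.42,0],[-1,0.42,0],[-1,0.42,0],[-1,0.42,0]], "rotation": [[0,0,0],[0,0,0],[0,0,0],[0,0,0],[0,0,0]]}}

```text
clock: 1.9
eef_pos: [301.7, 424.6, 231.1]
tcp_rot: [-3.141, 0.0, 1.818]
ft_force: [0.3, 0.6, 0.0]
grip_width: 0.999
gripper_force: 0.0
```

{"api": "servo_tool", "payload": {"slide": [[-1,0.42,0],[-1,0.42,0],[-1,0.42,0],[-1,0.42,0],[-1,0.42,0]], "rotation": [[0,0,0],[0,0,0],[0,0,0],[0,0,0],[0,0,0]]}}

```text
clock: 2.4
eef_pos: [382.5, 316.0, 231.1]
tcp_rot: [-3.141, 0.0, 1.818]
ft_force: [0.9, 0.4, 1.2]
grip_width: 1.003
gripper_force: 0.0
```

{"api": "servo_tool", "payload": {"slide": [[-1,0.42,0],[-1,0.42,0],[-1,0.42,0],[-1,0.42,0],[-1,0.42,0]], "rotation": [[0,0,0],[0,0,0],[0,0,0],[0,0,0],[0,0,0]]}}

```text
clock: 2.9
eef_pos: [463.3, 207.5, 231.1]
tcp_rot: [-3.141, -0.0, 1.818]
ft_force: [-0.0, 0.6, 0.1]
grip_width: 1.001
gripper_force: 0.0
```

{"api": "servo_tool", "payload": {"slide": [[-1,0.2,0],[-1,0,0],[-1,-0.2,0],[-1,-0.2,0],[-1,-0.2,0]], "rotation": [[0,0,0],[0,0,0],[0,0,0],[0,0,0],[0,0,0]]}}

```text
clock: 3.4
eef_pos: [483.0, 83.8, 231.0]
tcp_rot: [-3.141, -0.0, 1.818]
ft_force: [0.3, -0.1, 0.6]
grip_width: 1.0
gripper_force: 0.0
```

{"api": "servo_tool", "payload": {"slide": [[-1,-0.2,0],[-1,-0.2,0],[-1,-0.2,0],[-1,-0.2,0],[-1,-0.2,0]], "rotation": [[0,0,0],[0,0,0],[0,0,0],[0,0,0],[0,0,0]]}}

```text
clock: 3.9
eef_pos: [488.6, -43.3, 231.0]
tcp_rot: [-3.141, -0.001, 1.818]
ft_force: [-0.1, 0.2, -0.7]
grip_width: 0.999
gripper_force: 0.0
```

{"api": "servo_tool", "payload": {"slide": [[-1,-0.2,0],[-1,-0.2,0],[-1,-0.2,0],[-1,-0.2,0],[-1,-0.2,0]], "rotation": [[0,0,0],[0,0,0],[0,0,0],[0,0,0],[0,0,0]]}}

```text
clock: 4.4
eef_pos: [494.4, -170.4, 231.0]
tcp_rot: [-3.142, -0.001, 1.818]
ft_force: [0.2, 0.5, 0.1]
grip_width: 1.0
gripper_force: 0.0
```

{"api": "servo_tool", "payload": {"slide": [[-1,-0.2,0],[-1,-0.2,0],[-1,-0.2,0],[-1,-0.2,0],[-1,-0.2,0]], "rotation": [[0,0,0],[0,0,0],[0,0,0],[0,0,0],[0,0,0]]}}

```text
clock: 4.9
eef_pos: [500.3, -297.4, 230.9]
tcp_rot: [-3.142, -0.001, 1.818]
ft_force: [-0.1, -0.1, -0.4]
grip_width: 1.0
gripper_force: 0.0
```

{"api": "servo_tool", "payload": {"slide": [[-0.9,-0.27,0.5],[-0.9,-0.27,1],[-0.87,-0.27,1],[0,0,1],[0,0,0.9]], "rotation": [[0,0,0],[0,0,0],[0,0,0],[0,0,0],[0,0,0]]}}

```text
clock: 5.4
eef_pos: [495.8, -367.1, 119.7]
tcp_rot: [-3.14, -0.001, 1.815]
ft_force: [0.2, -0.1, 0.5]
grip_width: 1.0
gripper_force: 0.0
```

```bash
cat >> h.py <<'E'
def w_ray(z,name='wrist'):
    "fisheye: world points of all pixels on plane z"
    im,d,T,k=load(name); v,u=np.mgrid[:400,:640]
    a=(u-k[2])/k[0]; b=(v-k[3])/k[1]; r=np.hypot(a,b)+1e-9; s=np.sin(r)/r
    D=np.stack([a*s,b*s,np.cos(r)],-1)@T[:3,:3].T; t=(z-T[2,3])/D[...,2]
    return T[:3,3]+D*t[...,None]
E
python3 - <<'E'
from h import *
im,d=grab('wrist');s=status.observe();print(s['eef_pos'],s['tcp_rot'],s['joints'])
cv2.imwrite('pics/w.png',im)
W=w_ray(50);T=load('wrist')[2]
print(T)
hsv=cv2.cvtColor(im,cv2.COLOR_BGR2HSV)
ins=np.hypot(W[...,0]-497,W[...,1]+367)<40
print('hsv near',[hsv[(np.hypot(W[...,0]-497-20*np.cos(t),W[...,1]+367-20*np.sin(t))<2)].mean(0).round() for t in(0,1.57,3.14,4.7)])
# white core ring / whole top: darkest bore
m=(ins&(hsv[...,1]<70)&(hsv[...,2]>130)).astype(np.uint8)
c=max(cv2.findContours(m,0,1)[0],key=cv2.contourArea);q=W[c[:,0,1],c[:,0,0],:2].astype(np.float32)
print('core ring',len(q),cv2.minEnclosingCircle(q),c[:,0].mean(0))
E
```

```text
[ 494.38845552 -364.81572428  115.9964019 ] [-3.13647697 -0.00525855  1.8160089 ] [-0.12358938  0.4553834   0.91251869  1.70257976 -0.38384335  1.1828016
  1.13582711]
[[ 9.70235518e-01  2.34257693e-01  6.13707752e-02  4.80353967e+02]
 [ 2.42161545e-01 -9.37604640e-01 -2.49510169e-01 -3.03264900e+02]
 [-9.08152873e-04  2.56945270e-01 -9.66425529e-01  2.62828265e+02]
 [ 0.00000000e+00  0.00000000e+00  0.00000000e+00  1.00000000e+00]]
hsv near [array([ 16., 141., 174.]), array([ 16., 141., 101.]), array([ 16., 142.,  80.]), array([ 16., 141., 150.])]
core ring 157 ((521.5128173828125, -362.9525146484375), 24.393056869506836) [365.64968153 208.85987261]
```

View pics/w.png

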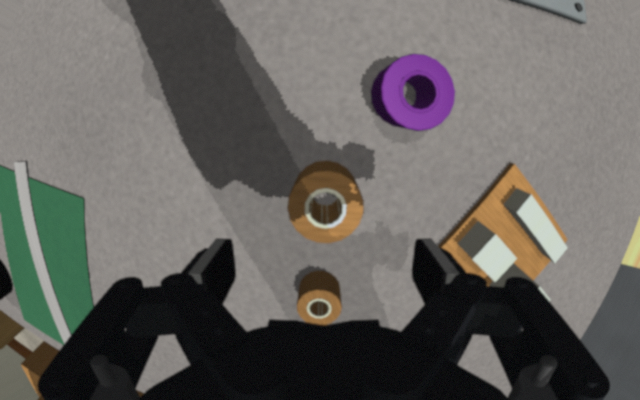

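The wrist view shows the wide roll with its white core ring centred at about (326,208), the purple roll at (415,92) and the small roll at (319,307), all clear of the fingers.

```bash
python3 - <<'E'
from h import *
im=load('wrist')[0]; W=w_ray(50); s=status.observe();print(s['eef_pos'],s['tcp_rot'])
sub=np.zeros((400,640),bool);sub[175:240,292:362]=1
hsv=cv2.cvtColor(im,cv2.COLOR_BGR2HSV)
m=(sub&(hsv[...,1]<80)&(hsv[...,2]>110)&(np.hypot(W[...,0]-497,W[...,1]+367)<21)).astype(np.uint8)
v,u=np.nonzero(m);print(len(u),u.min(),u.max(),v.min(),v.max())
q=W[v,u,:2].astype(np.float32);c,r=cv2.minEnclosingCircle(q);print(c,r)
for p in((326,208),(326,206)):print(W[p[1],p[0]])
t=s['eef_pos'];y=1.8176;d=np.array(c)-t[:2];print('p,q',d@[np.cos(y),np.sin(y)],d@[np.sin(y),-np.cos(y)])
E
```

```text
[ 494.38845552 -364.81572428  115.9964019 ] [-3.13647697 -0.00525855  1.8160089 ]
548 305 346 188 228
(498.0337219238281, -368.05517578125) 15.636825561523438
[ 498.22650227 -367.70448771   50.        ]
[ 497.85798737 -366.24326353   50.        ]
p,q -4.031849977669147 2.7433918762877045
```

{"api": "servo_tool", "payload": {"slide": [[0,0,0.9],[0,0,0.9],[0,0,0],[0,0,0]], "rotation": [[0,0,0],[0,0,0],[0,0,0],[0,0,0]]}}

```text
clock: 5.85
eef_pos: [497.5, -366.0, 76.9]
tcp_rot: [-3.141, -0.0, 1.816]
ft_force: [0.3, 0.4, -0.0]
grip_width: 1.0
gripper_force: 0.0
```

```bash
python3 - <<'E'
from h import *
s=status.observe();print(s['eef_pos'],s['tcp_rot'],s['joints'],s['clock'])
t=s['eef_pos'];y=1.8176;d=np.array([497.8,-367.6])-t[:2];print('p,q',d@[np.cos(y),np.sin(y)],d@[np.sin(y),-np.cos(y)])
E
```

```text
[ 497.52783208 -365.97424943   76.89375607] [-3.14148695e+00 -3.53529300e-04  1.81579102e+00] [-0.09997447  0.5000126   0.88377136  1.73407618 -0.42621384  1.11256842
  1.16246581] 5.85
p,q -1.6429796787964943 -0.13325943978626809
```

{"api": "servo_tool", "payload": {"slide": [[-0.07,0,0.9],[0,0,0.9],[0,0,0.6],[0,0,0.3],[0,0,0]], "rotation": [[0,0,0],[0,0,0],[0,0,0],[0,0,0],[0,0,0]]}}

```text
clock: 6.35
eef_pos: [498.2, -367.3, 8.6]
tcp_rot: [-3.141, -0.001, 1.815]
ft_force: [-0.3, 0.5, 0.2]
grip_width: 1.0
gripper_force: 0.0
```

{"api": "servo_tool", "payload": {"slide": [[0,0,0],[0,0,0],[0,0,0],[0,0,0],[0,0,0]], "rotation": [[0,0,0],[0,0,0],[0,0,0],[0,0,0],[0,0,0]], "fingers": -0.2, "grip_force": 30}}

```text
clock: 6.85
eef_pos: [499.1, -368.1, 10.2]
tcp_rot: [3.14, 0.001, 1.815]
ft_force: [-0.4, 1.4, 5.7]
grip_width: 0.657
gripper_force: 32.0
```

{"api": "servo_tool", "payload": {"slide": [[0,0,0],[0,0,0],[0,0,0],[0,0,0]], "rotation": [[0,0,0],[0,0,0],[0,0,0],[0,0,0]]}}

```text
clock: 7.25
eef_pos: [499.1, -368.1, 10.2]
tcp_rot: [3.14, 0.001, 1.815]
ft_force: [-0.0, 0.6, 5.8]
grip_width: 0.659
gripper_force: 32.0
```

{"api": "servo_tool", "payload": {"slide": [[0,0,-0.4],[0,0,-1],[0,0,-1],[0,0,-1],[0,0,-0.8]], "rotation": [[0,0,0],[0,0,0],[0,0,0],[0,0,0],[0,0,0]]}}

```text
clock: 7.75
eef_pos: [498.6, -367.7, 115.7]
tcp_rot: [3.141, 0.001, 1.815]
ft_force: [0.3, -0.5, -0.4]
grip_width: 0.656
gripper_force: 32.3
```

{"api": "servo_tool", "payload": {"slide": [[0.5,0.3,0],[0.9,0.6,0],[0.9,0.6,0],[0.9,0.6,0],[0.9,0.6,0]], "rotation": [[0,0,0],[0,0,0],[0,0,0],[0,0,0],[0,0,0]]}}

```text
clock: 8.25
eef_pos: [539.0, -248.7, 112.5]
tcp_rot: [-3.14, -0.002, 1.816]
ft_force: [0.5, 0.0, -0.3]
grip_width: 0.658
gripper_force: 32.3
```

{"api": "servo_tool", "payload": {"slide": [[0.9,0.6,0],[0.9,0.6,0],[0.9,0.6,0],[0.9,0.6,0],[0.9,0.6,0]], "rotation": [[0,0,0],[0,0,0],[0,0,0],[0,0,0],[0,0,0]]}}

```text
clock: 8.75
eef_pos: [584.2, -121.5, 112.5]
tcp_rot: [-3.14, -0.001, 1.816]
ft_force: [0.4, -0.3, -0.6]
grip_width: 0.658
gripper_force: 32.3
```

{"api": "servo_tool", "payload": {"slide": [[0.9,0.6,0],[0.9,0.6,0],[0.4,0.2,0],[0,0,0],[0,0,0]], "rotation": [[0,0,0],[0,0,0],[0,0,0],[0,0,0],[0,0,0]]}}

```text
clock: 9.25
eef_pos: [604.5, -63.6, 113.4]
tcp_rot: [-3.14, 0.001, 1.814]
ft_force: [0.1, -0.1, -0.6]
grip_width: 0.661
gripper_force: 32.3
```

```bash
python3 - <<'E'
from h import *
s=status.observe();print(s['eef_pos'],s['tcp_rot'],s['joints'],s['clock'])
a,_=grab('scene');b,_=grab('side')
for n in('scene','side'):
    P=world(n).reshape(-1,3);t=s['eef_pos']
    q=P[(np.hypot(P[:,0]-t[0],P[:,1]-t[1])<40)&(P[:,2]>t[2]-14)&(P[:,2]<t[2]+60)];h=np.histogram(q[:,2],np.arange(t[2]-14,t[2]+60,6));print(n,h)
A=cv2.resize(a[120:280,240:440],None,fx=2,fy=2);B=cv2.resize(b[110:270,240:440],None,fx=2,fy=2)
cv2.imwrite('pics/d.png',np.hstack([A,B]))
y=s['tcp_rot'][2];d=np.array([604.5,-62])-t[:2];print('p,q',d@[np.cos(y),np.sin(y)],d@[np.sin(y),-np.cos(y)])
E
```

```text
[604.48770675 -63.57590335 113.37515491] [-3.14032447e+00  5.99021214e-04  1.81424962e+00] [-0.62736962  0.41717874  0.85826835  1.72676352 -0.34043883  1.15599625
  0.57185218] 9.25
scene (array([ 1, 15, 18, 17, 24, 29, 25, 26, 75, 74,  7, 14]), array([ 99.37515491, 105.37515491, 111.37515491, 117.37515491,
       123.37515491, 129.37515491, 135.37515491, 141.37515491,
       147.37515491, 153.37515491, 159.37515491, 165.37515491,
       171.37515491]))
side (array([  1,  30,  37,  34,  51,  51,  58,  65,  86, 176,  15,  28]), array([ 99.37515491, 105.37515491, 111.37515491, 117.37515491,
       123.37515491, 129.37515491, 135.37515491, 141.37515491,
       147.37515491, 153.37515491, 159.37515491, 165.37515491,
       171.37515491]))
p,q 1.5264686926980093 0.39181093959887126
```

View pics/d.png

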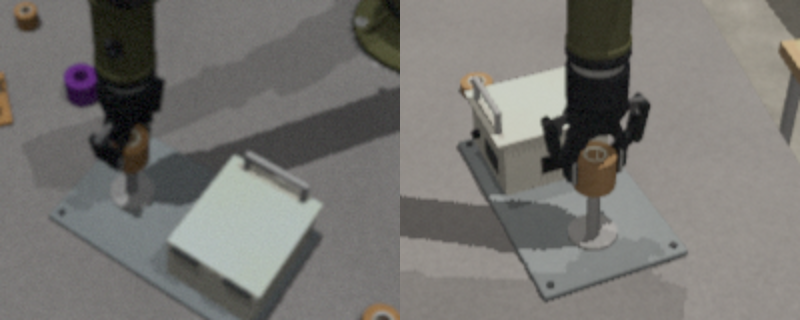

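The roll hangs upright over the spindle in both views (left about (133,150), right about (595,170)). I'll check the roll's offset from the spindle axis.

```bash
python3 - <<'E'
from h import *
from scipy.optimize import least_squares
def cyl(P,c,z0,z1,r):
    q=P[(np.hypot(P[:,0]-c[0],P[:,1]-c[1])<r+7)&(P[:,2]>z0)&(P[:,2]<z1)]; return q
for n in('scene','side'):
    im=load(n)[0];P=world(n);hsv=cv2.cvtColor(im,cv2.COLOR_BGR2HSV)
    br=(hsv[...,0]>8)&(hsv[...,0]<24)&(hsv[...,1]>90)
    q=P[br&(np.hypot(P[...,0]-604,P[...,1]+63)<40)&(P[...,2]>108)&(P[...,2]<146)]
    f=least_squares(lambda c:np.hypot(q[:,0]-c[0],q[:,1]-c[1])-28,[604,-63],loss='soft_l1');print(n,'roll',len(q),f.x.round(1))
    P2=P.reshape(-1,3);q=cyl(P2,(604.5,-62),28,72,9)
    f=least_squares(lambda c:np.hypot(q[:,0]-c[0],q[:,1]-c[1])-9,[604,-63],loss='soft_l1');print(n,'spindle',len(q),f.x.round(1))
E
```

```text
scene roll 79 [603.9 -64. ]
scene spindle 46 [604.3 -62.8]
side roll 236 [604.6 -63. ]
side spindle 81 [605.  -61.3]
```

{"api": "servo_tool", "payload": {"slide": [[0.05,0.03,0.3],[0,0,0.3],[0,0,0.3],[0,0,0.3],[0,0,0]], "rotation": [[0,0,0],[0,0,0],[0,0,0],[0,0,0],[0,0,0]]}}

```text
clock: 9.85
eef_pos: [604.7, -61.1, 82.2]
tcp_rot: [-3.139, -0.001, 1.815]
ft_force: [-0.1, -0.1, -0.7]
grip_width: 0.655
gripper_force: 32.3
```

{"api": "servo_tool", "payload": {"slide": [[0,0,0.2],[0,0,0.2],[0,0,0.2],[0,0,0.2],[0,0,0]], "rotation": [[0,0,0],[0,0,0],[0,0,0],[0,0,0],[0,0,0]]}}

```text
clock: 10.35
eef_pos: [605.2, -61.0, 62.9]
tcp_rot: [-3.14, -0.0, 1.815]
ft_force: [-0.1, -0.7, -2.0]
grip_width: 0.659
gripper_force: 32.3
```

{"api": "servo_tool", "payload": {"slide": [[0,0,0.3],[0,0,0.3],[0,0,0.3],[0,0,0.3],[0,0,0]], "rotation": [[0,0,0],[0,0,0],[0,0,0],[0,0,0],[0,0,0]]}}

```text
clock: 10.85
eef_pos: [604.8, -61.0, 32.3]
tcp_rot: [-3.139, -0.0, 1.815]
ft_force: [-0.2, 0.6, -0.7]
grip_width: 0.656
gripper_force: 32.3
```

{"api": "servo_tool", "payload": {"slide": [[0,0,0.06],[0,0,0.06],[0,0,0],[0,0,0]], "rotation": [[0,0,0],[0,0,0],[0,0,0],[0,0,0]]}}

```text
clock: 11.25
eef_pos: [606.0, -61.2, 31.1]
tcp_rot: [3.141, -0.0, 1.815]
ft_force: [-0.3, -0.5, -0.9]
grip_width: 0.655
gripper_force: 32.3
```

{"api": "servo_tool", "payload": {"slide": [[0,0,0.06],[0,0,0.06],[0,0,0],[0,0,0]], "rotation": [[0,0,0],[0,0,0],[0,0,0],[0,0,0]]}}

```text
clock: 11.65
eef_pos: [606.0, -61.1, 28.2]
tcp_rot: [3.141, -0.0, 1.815]
ft_force: [-1.7, 0.8, 3.3]
grip_width: 0.656
gripper_force: 32.5
```

{"api": "servo_tool", "payload": {"slide": [[0,0,0.04],[0,0,0],[0,0,0]], "rotation": [[0,0,0],[0,0,0],[0,0,0]]}}

```text
clock: 11.95
eef_pos: [606.0, -61.1, 28.2]
tcp_rot: [3.141, -0.001, 1.815]
ft_force: [-4.6, 0.6, 10.2]
grip_width: 0.658
gripper_force: 33.1
```

{"api": "servo_tool", "payload": {"slide": [[0,0,0],[0,0,0],[0,0,0],[0,0,0],[0,0,0]], "rotation": [[0,0,0],[0,0,0],[0,0,0],[0,0,0],[0,0,0]], "fingers": 1}}

```text
clock: 12.45
eef_pos: [605.7, -61.2, 26.6]
tcp_rot: [-3.141, 0.0, 1.815]
ft_force: [0.0, -0.5, -0.4]
grip_width: 1.002
gripper_force: 0.0
```

{"api": "servo_tool", "payload": {"slide": [[0,0,-0.2],[0,0,-0.4],[0,0,-0.8],[0,0,-1],[0,0,-1]], "rotation": [[0,0,0],[0,0,0],[0,0,0],[0,0,0],[0,0,0]]}}

```text
clock: 12.95
eef_pos: [605.8, -61.4, 113.5]
tcp_rot: [3.141, 0.0, 1.815]
ft_force: [-0.1, -0.1, -0.5]
grip_width: 1.002
gripper_force: 0.0
```

{"api": "servo_tool", "payload": {"slide": [[0,0,-1],[0,0,-1],[0,0,-1],[0,0,0]], "rotation": [[0,0,0],[0,0,0],[0,0,0],[0,0,0]]}}

```text
clock: 13.35
eef_pos: [608.1, -62.0, 191.5]
tcp_rot: [3.134, 0.001, 1.814]
ft_force: [-0.0, 0.5, 0.2]
grip_width: 0.998
gripper_force: 0.0
```

```bash
python3 - <<'E'
from h import *
grab('side');grab('scene')
from scipy.optimize import least_squares
for n in('scene','side'):
    P=world(n).reshape(-1,3);q=P[(np.hypot(P[:,0]-605,P[:,1]+62)<33)&(P[:,2]>55)&(P[:,2]<74)]
    q2=P[(np.hypot(P[:,0]-605,P[:,1]+62)<33)&(P[:,2]>74)&(P[:,2]<95)]
    t=q[q[:,2]>63];print(n,len(q),np.median(t[:,2]),cv2.minEnclosingCircle(t[:,:2].astype(np.float32)),len(q2),q2.max(0) if len(q2) else '')
s=status.observe();print(s['eef_pos'],s['tcp_rot'],s['joints'],s['clock'])
y=s['tcp_rot'][2];d=np.array([482.6,103])-s['eef_pos'][:2];print('p,q',d@[np.cos(y),np.sin(y)],d@[np.sin(y),-np.cos(y)])
E
```

```text
scene 249 68.34136814407975 ((605.7728881835938, -60.82418441772461), 28.570087432861328) 25 [612.74586416 -52.94381438  85.50875175]
side 272 69.4115335070477 ((606.8662109375, -61.663330078125), 29.373859405517578) 35 [614.28229448 -53.23226354  87.24862957]
[606.09044809 -61.275264   187.78627966] [ 3.13979764e+00 -1.67636765e-04  1.81484571e+00] [-0.66400843  0.34639865  0.89474233  1.64526821 -0.28074636  1.28362209
  0.52578299] 13.45
p,q 189.24686065649846 -80.13662622216604
```

The roll is home: its top is at about 68 mm and it is centred on the spindle. Next is the bar.

{"api": "servo_tool", "payload": {"slide": [[0.7,-0.4,0],[0.95,-0.4,0],[0.95,-0.4,0],[0.95,-0.4,0],[0.95,-0.4,0]], "rotation": [[0,0,0],[0,0,0],[0,0,0],[0,0,0],[0,0,0]]}}

```text
clock: 13.95
eef_pos: [528.5, 36.6, 185.7]
tcp_rot: [-3.14, 0.0, 1.815]
ft_force: [-0.3, 0.5, -0.4]
grip_width: 1.002
gripper_force: 0.0
```

{"api": "servo_tool", "payload": {"slide": [[0.95,-0.4,0],[0.95,-0.4,0],[0.95,-0.4,0],[0.2,0,0],[0,0,0]], "rotation": [[0,0,0],[0,0,0],[0,0,0],[0,0,0],[0,0,0]]}}

```text
clock: 14.45
eef_pos: [481.8, 103.4, 186.2]
tcp_rot: [-3.141, -0.0, 1.817]
ft_force: [0.5, -0.2, 0.2]
grip_width: 0.999
gripper_force: 0.0
```

```bash
python3 - <<'E'
from h import *
im,d=grab('wrist');s=status.observe();t=s['eef_pos'];print(t,s['tcp_rot'],s['joints'],s['clock'])
im=im.copy();W=w_ray(142);y=s['tcp_rot'][2]
for b in(-45,0,45):
    g=np.array([482.6,103])+b*np.array([-.2412,.9705]);i=np.argmin(np.hypot(W[...,0]-g[0],W[...,1]-g[1]));print(i%640,i//640)
    cv2.circle(im,(int(i%640),int(i//640)),3,(0,0,255),1)
cv2.imwrite('pics/e.png',im)
d=np.array([482.6,103])-t[:2];print('p,q',d@[np.cos(y),np.sin(y)],d@[np.sin(y),-np.cos(y)])
E
```

```text
[482.4695296  102.2190166  186.36195212] [-3.14102502e+00  6.15766375e-04  1.81528442e+00] [-1.0662596  -0.00698351  0.80997293  1.91527251  0.00600909  1.23171598
 -0.01381277] 14.5
324 280
324 219
324 149
p,q 0.7261763960401122 0.3156349748751709
```

View pics/e.png

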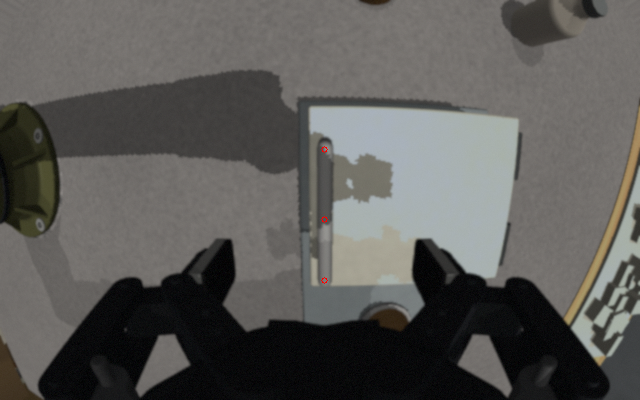

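The bar lies exactly under the tool: the marks at (324,149), (324,219) and (324,280) fall on it. I'll go down and pinch it.

{"api": "servo_tool", "payload": {"slide": [[0,0,0.6],[0,0,0.8],[0,0,0.6],[0,0,0.4],[0,0,0]], "rotation": [[0,0,0],[0,0,0],[0,0,0],[0,0,0],[0,0,0]]}}

```text
clock: 15.0
eef_pos: [482.0, 101.1, 125.5]
tcp_rot: [-3.139, 0.002, 1.813]
ft_force: [-0.8, 1.1, 0.3]
grip_width: 1.005
gripper_force: 0.0
```

{"api": "servo_tool", "payload": {"slide": [[0,0,0],[0,0,0],[0,0,0],[0,0,0],[0,0,0]], "rotation": [[0,0,0],[0,0,0],[0,0,0],[0,0,0],[0,0,0]], "fingers": -1, "grip_force": 40}}

```text
clock: 15.5
eef_pos: [482.7, 102.8, 127.1]
tcp_rot: [3.141, -0.0, 1.815]
ft_force: [-0.2, 0.5, 0.1]
grip_width: 0.143
gripper_force: 0.0
```

{"api": "servo_tool", "payload": {"slide": [[0,0,0],[0,0,0],[0,0,0],[0,0,0],[0,0,0]], "rotation": [[0,0,0],[0,0,0],[0,0,0],[0,0,0],[0,0,0]]}}

```text
clock: 16.0
eef_pos: [482.7, 102.8, 126.9]
tcp_rot: [3.141, -0.0, 1.815]
ft_force: [0.7, 0.6, 0.7]
grip_width: 0.097
gripper_force: 39.0
```

```bash
python3 - <<'E'
from h import *
s=status.observe();print(s['eef_pos'],s['tcp_rot'],s['joints'],s['clock'])
r=np.hypot(158,42);a0=np.arctan2(42,158);p=0
for k in range(1,16):
    a=a0+np.radians(3*k);b=a-np.radians(3);print(3*k,'q',round(r*(np.cos(b)-np.cos(a))/25,3),'z',round(-r*(np.sin(a)-np.sin(b))/25,3),end=' | ')
E
```

```text
[482.71465802 102.79860528 126.93664663] [ 3.14109741e+00 -1.34686235e-04  1.81507731e+00] [-1.04893114  0.07303654  0.8225406   1.98605692 -0.0600208   1.10602588
  0.04346098] 16.0
3 q 0.097 z -0.328 | 6 q 0.114 z -0.323 | 9 q 0.13 z -0.317 | 12 q 0.147 z -0.309 | 15 q 0.163 z -0.301 | 18 q 0.178 z -0.292 | 21 q 0.193 z -0.283 | 24 q 0.208 z -0.272 | 27 q 0.222 z -0.261 | 30 q 0.235 z -0.249 | 33 q 0.248 z -0.236 | 36 q 0.26 z -0.223 | 39 q 0.271 z -0.209 | 42 q 0.282 z -0.194 | 45 q 0.292 z -0.179 |
```

{"api": "servo_tool", "payload": {"slide": [[0,0.05,-0.16],[0,0.05,-0.17],[0,0.11,-0.32],[0,0.13,-0.32],[0,0.15,-0.31]], "rotation": [[0,0,0],[0,0,0],[0,0,0],[0,0,0],[0,0,0]]}}

```text
clock: 16.5
eef_pos: [494.0, 105.6, 159.3]
tcp_rot: [-3.14, -0.0, 1.815]
ft_force: [0.3, 2.4, -3.6]
grip_width: 0.101
gripper_force: 39.0
```

{"api": "servo_tool", "payload": {"slide": [[0,0.16,-0.3],[0,0.18,-0.29],[0,0.19,-0.28],[0,0,0],[0,0,0]], "rotation": [[0,0,0],[0,0,0],[0,0,0],[0,0,0],[0,0,0]]}}

```text
clock: 17.0
eef_pos: [506.1, 108.6, 181.0]
tcp_rot: [-3.138, -0.001, 1.815]
ft_force: [-5.4, -0.1, 1.8]
grip_width: 0.102
gripper_force: 39.1
```

```bash
cat > ang.py <<'E'
from h import *
s=status.observe();print(s['eef_pos'].round(1),s['tcp_rot'].round(3),s['joints'].round(2),s['ft_force'].round(1),s['gripper_force'],s['grip_width'],s['clock'])
grab('scene');grab('side')
y=np.radians(13.96);ex=np.array([np.cos(y),np.sin(y)]);ey=np.array([-np.sin(y),np.cos(y)])
for n in('scene','side'):
    im=load(n)[0];P=world(n);X=(P[...,:2]-[582,30])@ex;Y=(P[...,:2]-[582,30])@ey-95
    m=(im.min(-1)>125)&(np.abs(Y)<66)&(X>-95)&(X<95)&(P[...,2]>115)
    h=np.hypot(X-80,P[...,2]-100)
    m&=(h<170)&(h>20);x,z=X[m],P[...,2][m]
    for _ in range(4):
        k=np.polyfit(x,z,1);r=z-np.polyval(k,x);g=np.abs(r)<max(4,1.5*np.median(np.abs(r)));x,z=x[g],z[g]
    print(n,len(x),'angle',np.degrees(np.arctan(-k[0])).round(2),'rms',np.std(r).round(1),'hinge dist',((100-np.polyval(k,80))/np.hypot(1,k[0])).round(1))
t=s['eef_pos'];d=t[:2]-[582,30];b=np.array([d@ex-80,t[2]+15.1-100])
print('bar est',b.round(1),'r',np.hypot(*b).round(1),'ang',np.degrees(np.arctan2(b[1],-b[0])-np.arctan2(42,158)).round(2))
E
python3 ang.py
```

```text
[506.1 108.6 181. ] [-3.138e+00 -1.000e-03  1.815e+00] [-1.05  0.08  0.83  1.87 -0.06  1.23  0.05] [-5.4 -0.1  1.8] 39.137760400772095 0.1019292369490954 17.0
scene 2228 angle 19.78 rms 1.7 hinge dist -9.0
side 774 angle 19.87 rms 1.0 hinge dist -10.2
bar est [-134.7   96.1] r 165.5 ang 20.61
```

{"api": "servo_tool", "payload": {"slide": [[0,0.2,-0.28],[0,0.21,-0.27],[0,0.22,-0.26],[0,0.23,-0.25],[0,0.25,-0.24]], "rotation": [[0,0,0],[0,0,0],[0,0,0],[0,0,0],[0,0,0]]}}

```text
clock: 17.6
eef_pos: [533.8, 115.6, 213.6]
tcp_rot: [-3.14, -0.0, 1.815]
ft_force: [-6.2, -0.3, 0.9]
grip_width: 0.095
gripper_force: 38.9
```

{"api": "servo_tool", "payload": {"slide": [[0,0.26,-0.22],[0,0.27,-0.21],[0,0.28,-0.2],[0,0,0],[0,0,0]], "rotation": [[0,0,0],[0,0,0],[0,0,0],[0,0,0],[0,0,0]]}}

```text
clock: 18.1
eef_pos: [553.9, 120.6, 229.3]
tcp_rot: [-3.141, -0.0, 1.815]
ft_force: [-5.6, 0.5, 2.7]
grip_width: 0.095
gripper_force: 39.6
```

```bash
python3 ang.py
```

```text
[553.9 120.6 229.3] [-3.141 -0.     1.815] [-1.    0.18  0.84  1.69 -0.14  1.33  0.11] [-5.6  0.5  2.7] 39.621142745018005 0.09501912560152391 18.1
scene 1864 angle 43.77 rms 1.9 hinge dist -8.1
side 257 angle 43.87 rms 0.6 hinge dist -9.5
bar est [-85.4 144.4] r 167.7 ang 44.52
```

{"api": "servo_tool", "payload": {"slide": [[0,0.06,-0.04],[0,0.05,-0.04],[0,0,0],[0,0,0],[0,0,0]], "rotation": [[0,0,0],[0,0,0],[0,0,0],[0,0,0],[0,0,0]]}}

```text
clock: 18.7
eef_pos: [556.4, 121.2, 230.8]
tcp_rot: [-3.142, -0.0, 1.815]
ft_force: [-5.0, 1.1, 1.0]
grip_width: 0.097
gripper_force: 39.4
```

```bash
python3 ang.py; python3 -c "
from h import *
a=load('scene')[0];b=load('side')[0]
cv2.imwrite('pics/f.png',np.hstack([cv2.resize(a[110:300,230:430],None,fx=2,fy=2),cv2.resize(b[70:260,230:430],None,fx=2,fy=2)]))"
```

```text
[556.4 121.2 230.8] [-3.142 -0.     1.815] [-1.    0.19  0.84  1.68 -0.14  1.34  0.11] [-5.   1.1  1. ] 39.43510115146637 0.09657875088406864 18.7
scene 1836 angle 44.86 rms 1.9 hinge dist -8.0
side 193 angle 44.83 rms 0.5 hinge dist -9.6
bar est [-82.8 145.9] r 167.8 ang 45.53
```

View pics/f.png

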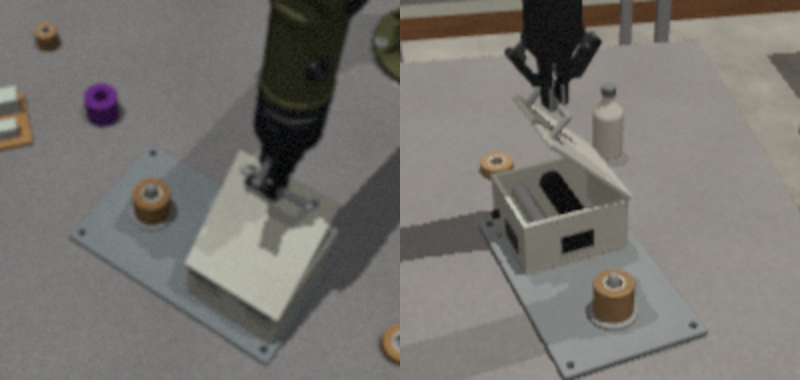

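Both views show the roll seated on the spindle (left (152,200), right (613,295)). The cover is held at about 45° by the bar, and the bystanders have not moved. I'll settle briefly, recheck and hand in.

{"api": "servo_tool", "payload": {"slide": [[0,0,0],[0,0,0],[0,0,0],[0,0,0],[0,0,0]], "rotation": [[0,0,0],[0,0,0],[0,0,0],[0,0,0],[0,0,0]]}}

```text
clock: 19.3
eef_pos: [556.4, 121.2, 230.8]
tcp_rot: [-3.142, -0.0, 1.815]
ft_force: [-5.1, 0.4, 1.5]
grip_width: 0.098
gripper_force: 39.4
```

```bash
python3 ang.py; python3 -c "
from h import *
print(finish_job())"
```

```text
[556.4 121.2 230.8] [-3.142 -0.     1.815] [-1.    0.19  0.84  1.68 -0.14  1.34  0.11] [-5.1  0.4  1.5] 39.43578600883484 0.09785739106430692 19.3
scene 1812 angle 44.85 rms 1.8 hinge dist -8.1
side 195 angle 44.97 rms 0.5 hinge dist -9.5
bar est [-82.8 145.9] r 167.8 ang 45.54
the job is handed in; nothing more can be done
None
```

The wide roll is fully home on the spindle and released, the fingers are holding the cover steady at about 45° (44.9° measured), the narrow roll, glue bottle and card model were left untouched, and the job was handed in at about 19 s.

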